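# Switch on the repair bench in order

### The job

Switch on the repair bench at the grey switch box, in the proper order, with the fingertips: gently press down the large round key, then the long bar key, then the square key, each all the way in so that it stays down. Leave the small round key (soldering iron) up. Do not push hard, do not lift or push the box about, and leave the things lying around it where they are.

Things in the scene. Friction and masses are not known exactly. Their poses are not given: they have to be found in the camera images.
- switch_box: Loose grey metal box standing on the bench at any yaw, 110 (its x) x 270 (its y) x 46 mm high, 1.4 kg; origin at the centre of its underside, z up. Four black keys stand in a row on its flat top, all at x = 0: square at y = -87 mm, small round at -29, large round at +29, long bar at +87. White collars under 1 mm thick surround them. Outlets on the +x side.
- main_key (a joint): Large round key (mains), 38 mm diameter. Its top is 64 mm above the bench when up, 56 mm (10 mm proud) when pressed in. Joint value: 0 up (off) to 0.008 m fully in (on), growing downwards. About 2.5 N moves it; it stays where it is left. Its rubber cap yields above 3 N, by 2.5 N/mm, at most 4 mm.
- main_key_top (a point): Centre of the top face of the large round key; moves with it.
- supply_key (a joint): Long bar key (bench supply), 50 mm long across the box (its x) and 16 mm wide. Its top is 64 mm above the bench when up, 56 mm (10 mm proud) when pressed in. Joint value: 0 up (off) to 0.008 m fully in (on), growing downwards. About 2.5 N moves it; it stays where it is left. Its rubber cap yields above 3 N, by 2.5 N/mm, at most 4 mm.
- supply_key_top (a point): Centre of the top face of the long bar key; moves with it.
- printer_key (a joint): Square key (printer outlet), 26 x 26 mm. Its top is 64 mm above the bench when up, 56 mm (10 mm proud) when pressed in. Joint value: 0 up (off) to 0.008 m fully in (on), growing downwards. About 2.5 N moves it; it stays where it is left. Its rubber cap yields above 3 N, by 2.5 N/mm, at most 4 mm.
- printer_key_top (a point): Centre of the top face of the square key; moves with it.
- iron_key (a joint): Small round key (soldering iron), 16 mm diameter, to be left up. Its top is 64 mm above the bench when up, 56 mm (10 mm proud) when pressed in. Joint value: 0 up (off) to 0.008 m fully in (on), growing downwards. About 2.5 N moves it; it stays where it is left. Its rubber cap yields above 3 N, by 2.5 N/mm, at most 4 mm.
- iron_key_top (a point): Centre of the top face of the small round key; moves with it.
- screwdriver: Screwdriver with black handle, about 160 mm long, lying on the bench beside the box; a bystander.
- tape_roll: Roll of clear tape lying flat, 64 mm outside diameter, 24 mm high, origin at the centre of its underside; a bystander.
- flux_jar: Small amber glass jar, 40 mm diameter, 45 mm high, origin at the centre of its underside; a bystander.
- shield_can: Small open aluminium tray (a shielding can turned up), 50 x 70 x 22 mm, origin at the centre of its underside; a bystander.

How it is judged:
By the outcome, as a careful person would: the job done as asked, in the order asked, and still so for the second after the job is handed in, with the robot touching nothing.
It also fails if it takes over 40 s, if anything falls off the work surface, if the arm or the gripper's body presses on something with over 40 N, if the wrist force passes 120 N, or if a joint passes its speed limit or range.

### The arm

A 6-joint arm with a two-finger parallel gripper is mounted at the origin on the work surface. World frame = base frame: x ahead of the robot, y to its left, z up, the work surface at z = 0. Lengths are in mm, angles in rad, forces in N, time in s.
With the tool pointing down it reaches from about 425 to 950 mm from the base axis. Payload 3.5 kg.
Tool frame: the origin (TCP) lies at the very end of the fingers, on their centre line; the grasp point (between the pads) lies 19 mm behind it; z points along the fingers, y is the direction in which the jaws open and shut (so a half turn about z gives the same grasp; the last joint's range is limited). The gripper opens to 85 mm and grips with 20 to 120 N. Pads are 22 mm wide; open, the fingers measure 114 mm over their backs; the gripper's body (76 mm by 85 mm) begins 54 mm behind the grasp point. The pads swing forward as they close: fully open they stand 13 mm farther back than shut.
Start: joints at [-1.299, 0.286, 1.577, -0, 1.279, -0.15], TCP at [276.368, -615.814, 231.325] pointing down, gripper open.
Joint ranges: [-2.77, 2.77], [-0.9, 2.22], [0.21, 2.48], [-1.53, 4.67], [0.24, 2.81], [-2.84, 2.84]. Speed limits (rad/s): [2.79, 2.79, 3.14, 3.14, 3.14, 3.14].

### API

Orientations are given as a unit quaternion [w, x, y, z].
In Python, from plant import env gives the robot as it stands.
- The arm moves only by the shell command python3 -m jog 'ROWS' [FORCE]. ROWS is JSON, a list that holds one entry, the list of rows, each a list of 5 numbers: the shift along the tool's x, y, z in cm, then the turn about the tool's z in rad, then the opening, from -1 (shut) to 1 (fully open), so that 0 is half open. In form: [[[x, y, z, turn, jaw], ...]]. A call has 1 to 20 rows; each row is the pose to reach, as a shift and turn from the pose measured when the call began, along the tool's axes at that moment; what a row does not reach only later rows make up. A row lasts 1/12 s, in which the tool goes at most 41.7 mm and 7.16 degrees, less where a joint would pass 70% of its speed; a pose out of reach is approached as far as the arm can. A call with a gripper value outside its range is refused whole. The fingers move at their own pace and stop on an object; FORCE is the grip in N (left out, the last holds). Time passes only in rows, so rows that repeat a pose let the fingers close. It gives the time, the measured TCP pose, the force and the opening at its end, in the units of the state.
- env.state(): the state, without advancing time (a new reading comes with each control period).
- env.snapshot(name): name is "scene" or "top" or "wrist"; returns a dict with "image" (480x640x3 uint8, red, green, blue), "fx", "fy", "cx", "cy" (pixels), "dist_coeffs" ([k1, k2, p1, p2, k3] as OpenCV has them; the pictures are not rectified), "extrinsics" (4x4, takes a point from world to camera coordinates); the wrist camera has in their place "T_tool_cam" (4x4, takes a point from camera to tool coordinates, whose origin is the TCP and whose axes are the flange's). Camera axes: x right, y up, looking along -z (the intrinsics and any distortion apply to the point x, -y, -z); pixel columns grow to the right and rows downward; lengths in mm; the calibration is good to about 2 mm. A picture is of the moment at which its call begins: read the wrist's pose just before it. There is no depth.
- env.close_job(): hands the job in, once; it reports no verdict.
The state is a dict: "time_s": time; "qpos": joint angles; "qd": joint speeds; "joint_torque": joint torques, N m; "tool_pos": TCP position; "orientation": TCP orientation; "wrist_force": force on the tool from outside, world axes, zero at the start; "torque": the same for the moment, N m; "width": finger opening in mm.
Only numpy, scipy, OpenCV 4.12 (cv2) and the standard library are available. Lean on these libraries where they do the work, as an engineer would, in place of code of your own. Each camera call takes 0.05 s, during which the arm holds its last target.

## Working session

There is one attempt and no reset: what is moved stays moved. The work goes in short steps, Python scripts to look and compute and a shell command to move; the robot and the scene stay as the last step left them, time stands still between calls to the robot, and variables do not carry over. Pictures are saved under pics/ and viewed, and the job is handed in when it is done.

```bash
mkdir -p pics; ls
python3 - <<'E'
from plant import env
import cv2
print(env.state())
for n in("scene","top"):
    s=env.snapshot(n); cv2.imwrite(f"pics/{n}0.png",s["image"][:,:,::-1]); print({k:v for k,v in s.items() if k!="image"})
E
```

```text
pics
{'time_s': 0.0, 'qpos': array([-1.29900735e+00,  2.87164240e-01,  1.57815381e+00,  1.96962459e-06,
        1.27858529e+00, -1.50058686e-01]), 'qd': array([-6.66580575e-05,  6.41506544e-04, -7.94356863e-04, -6.26459554e-05,
        6.76214610e-04, -4.69559997e-04]), 'joint_torque': array([ 3.08334775e-04, -4.05978656e+01, -2.92624980e+01, -2.10915218e-04,
        5.78635474e-03, -7.09446411e-06]), 'tool_pos': array([ 276.1932669 , -615.20268726,  229.96067394]), 'orientation': array([-1.15326087e-03,  9.77837323e-01,  2.09362928e-01, -6.93357118e-05]), 'wrist_force': array([ 0.5329942 , -0.28054987,  0.22839544]), 'torque': array([ 0.00762965, -0.03865137, -0.00843083]), 'width': 85.2958627052205}
{'fx': 602.3031104040182, 'fy': 602.3031104040182, 'cx': 327.0579266444076, 'cy': 241.4314390225011, 'dist_coeffs': array([0.0657985, 0.       , 0.       , 0.       , 0.       ]), 'extrinsics': array([[ 8.90621682e-01,  4.54621857e-01, -1.05823889e-02,
        -5.52310812e+02],
       [-3.55616203e-01,  7.10792507e-01,  6.06886421e-01,
         1.12360497e+02],
       [ 2.83425714e-01, -5.36742937e-01,  7.94718116e-01,
        -9.96721264e+02],
       [ 0.00000000e+00,  0.00000000e+00,  0.00000000e+00,
         1.00000000e+00]])}
{'fx': 579.9657102513288, 'fy': 579.9657102513288, 'cx': 313.7085852479589, 'cy': 246.77428848910245, 'dist_coeffs': array([-0.09215516,  0.        ,  0.        ,  0.        ,  0.        ]), 'extrinsics': array([[ 8.91598421e-02, -9.96012401e-01, -3.13363111e-03,
        -2.68183271e+00],
       [ 9.75403717e-01,  8.66773870e-02,  2.02668743e-01,
        -5.82182110e+02],
       [-2.01588966e-01, -2.11264685e-02,  9.79242340e-01,
        -7.37372459e+02],
       [ 0.00000000e+00,  0.00000000e+00,  0.00000000e+00,
         1.00000000e+00]])}
```

View pics/scene0.png

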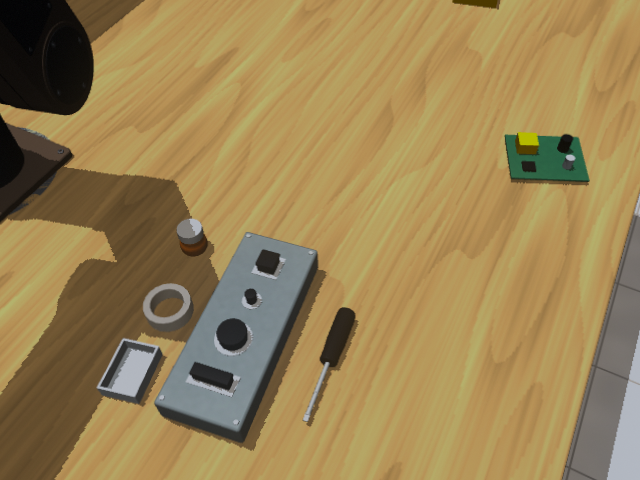

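View pics/top0.png

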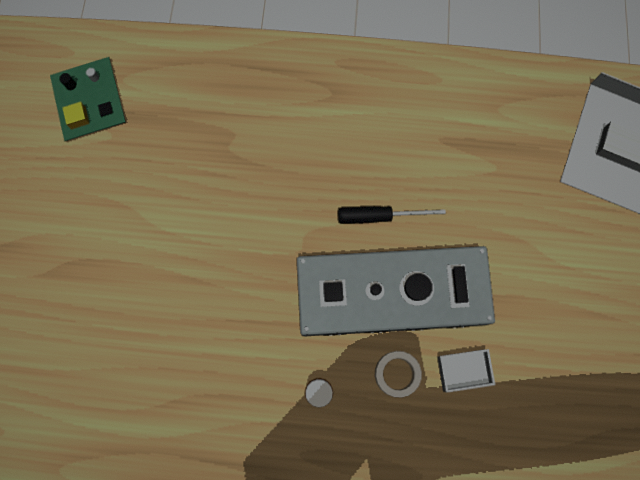

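The scene view has the square key at about (268,261), small round (251,296), large round (232,333) and bar (212,375). In the top view they are at (333,292), (376,290), (417,288) and (459,285). The tape, jar and tray lie on the robot side of the box and the screwdriver on the far side. I'll enlarge both views.

Run:
```python
import cv2
a=cv2.imread("pics/top0.png")[235:345,285:505]; cv2.imwrite("pics/top0c.png",cv2.resize(a,None,fx=3.6,fy=3.6,interpolation=cv2.INTER_CUBIC))
a=cv2.imread("pics/scene0.png")[230:440,150:330]; cv2.imwrite("pics/scene0c.png",cv2.resize(a,None,fx=2.8,fy=2.8,interpolation=cv2.INTER_CUBIC))
```

```text
(no output)
```

View pics/top0c.png

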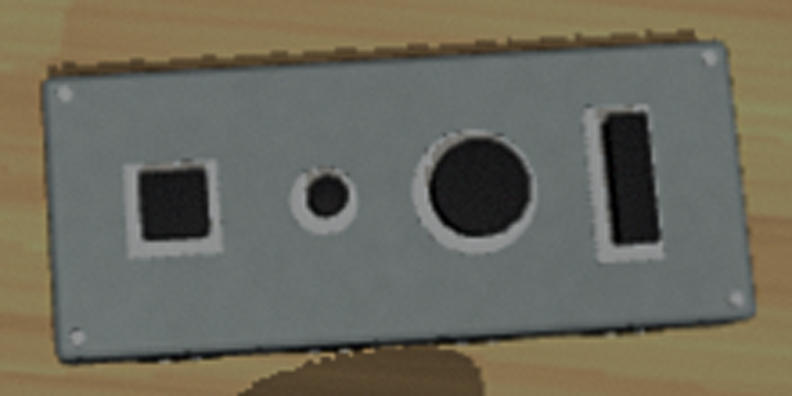

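View pics/scene0c.png

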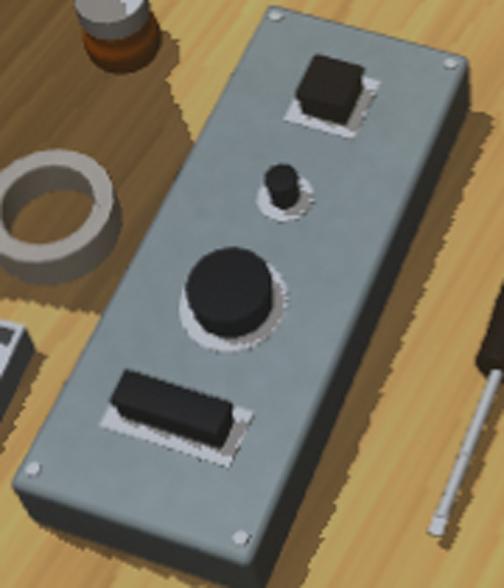

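```bash
cat > h.py <<'E'
import numpy as np, cv2
from scipy.optimize import least_squares
def proj(s,P):
    E=np.asarray(s["extrinsics"]); c=(E[:3,:3]@np.asarray(P,float).T).T+E[:3,3]
    c=c*[1,-1,-1]
    K=np.array([[s["fx"],0,s["cx"]],[0,s["fy"],s["cy"]],[0,0,1]])
    return cv2.projectPoints(c,np.zeros(3),np.zeros(3),K,np.array(s["dist_coeffs"]))[0][:,0]
KY=np.array([-87,-29,29,87.])
def box2w(p,B):
    c,s=np.cos(p[2]),np.sin(p[2]); B=np.asarray(B,float)
    return np.c_[p[0]+c*B[:,0]-s*B[:,1],p[1]+s*B[:,0]+c*B[:,1],B[:,2]]
E
cat > fit.py <<'E'
from h import *
from plant import env
T=env.snapshot("top");S=env.snapshot("scene")
un=lambda a,k,ox,oy:(np.array(a,float)+.5)/k-.5+[ox,oy]
keys=[(0,y,64) for y in KY]; col=[(0,y,46.7) for y in KY]
lid=[(55,-135,46),(55,135,46),(-55,135,46),(-55,-135,46)] # near robot sq, near robot bar, far bar, far sq
tk=un([(174,204),(328,195),(482,187),(634,178)],3.6,285,235)
tc=un([(173,208),(324,201),(474,191),(624,185)],3.6,285,235)
tl=un([(61,362),(755,319),(725,42),(44,77)],3.6,285,235)
sk=un([(334,80),(282,174),(230,283),(174,402)],2.8,150,230)
def run(lst):
    f=lambda p:np.concatenate([(proj(s,box2w(p,B))-o).ravel() for s,B,o in lst])
    r=least_squares(f,[550,-150,np.pi]); return r.x,r.fun.reshape(-1,2).round(1).tolist()
for l in([(T,keys,tk)],[(T,col,tc)],[(T,lid,tl)],[(S,keys,sk)],[(T,keys,tk),(T,col,tc),(T,lid,tl),(S,keys,sk)]):
    x,e=run(l); print(x.round(3),e)
print(box2w(x,keys).round(1))
st=env.state(); print(st["tool_pos"],st["time_s"])
E
python3 fit.py
```

```text
[533.    -68.274   3.285] [[-0.1, -0.0], [0.0, 0.1], [-0.0, -0.1], [0.1, 0.0]]
[533.314 -68.419   3.281] [[-0.1, 0.0], [-0.0, -0.2], [0.1, 0.4], [-0.0, -0.2]]
[532.623 -68.439   3.286] [[-1.8, 0.2], [1.8, 0.4], [1.2, -0.9], [-1.1, -0.0]]
[535.647 -68.167   3.284] [[-0.7, -0.3], [0.7, 0.9], [0.4, 0.1], [-0.4, -0.6]]
[533.681 -68.245   3.285] [[-0.1, -0.5], [0.1, -0.4], [-0.0, -0.6], [0.1, -0.5], [-0.2, 0.0], [-0.1, -0.4], [0.0, 0.0], [-0.2, -0.7], [-1.9, -0.6], [1.6, -0.3], [1.2, -1.6], [-1.1, -0.8], [-2.1, -0.8], [-0.7, 0.4], [-1.0, -0.5], [-1.7, -1.2]]
[[ 521.2   17.9   64. ]
 [ 529.5  -39.5   64. ]
 [ 537.8  -96.9   64. ]
 [ 546.1 -154.3   64. ]]
[ 276.2392254  -615.43725895  230.44344196] 0.2
```

```bash
cat > go.py <<'E'
import sys
from h import *
from plant import env
from scipy.spatial.transform import Rotation as R
P=[533.5,-68.3,3.285]
y={"main":29,"supply":87,"printer":-87,"iron":-29}[sys.argv[1]]; z=float(sys.argv[2])
st=env.state(); q=st["orientation"]; Rt=R.from_quat([*q[1:],q[0]]).as_matrix()
t=box2w(P,[(0,y,z)])[0]
print("shift cm",(Rt.T@(t-st["tool_pos"])/10).round(2),"tool z",Rt[:,2].round(4))
ty=np.arctan2(Rt[1,1],Rt[0,1]); d=ty-(P[2]+np.pi/2)
print("turn",(d+np.pi/2)%np.pi-np.pi/2,"pos",st["tool_pos"].round(1),"F",st["wrist_force"].round(2),"w",st["width"].round(1),"t",st["time_s"])
E
python3 go.py main 110
```

```text
shift cm [ 45.07 -36.58  12.11] tool z [-4.0e-04  1.5e-03 -1.0e+00]Traceback (most recent call last):
  File "go.py", line 11, in <module>
    print("turn",(d+np.pi/2)%np.pi-np.pi/2,"pos",st["tool_pos"].round(1),"F",st["wrist_force"].round(2),"w",st["width"].round(1),"t",st["time_s"])
                                                                                                            ^^^^^^^^^^^^^^^^^
AttributeError: 'float' object has no attribute 'round'
```

```bash
sed -i 's/st\["width"\].round(1)/st["width"]/' go.py; python3 -m jog '[[[2,-1.6,0,0.02,-1],[5,-4,0,0.05,-1],[8,-6.5,0.5,0.07,-1],[11,-8.9,1,0.1,-1],[14,-11.4,2,0.13,-1],[17,-13.8,3,0.15,-1],[20,-16.2,4,0.18,-1],[23,-18.7,5,0.2,-1],[26,-21.1,6,0.22,-1],[29,-23.5,7,0.24,-1],[32,-26,8,0.26,-1],[35,-28.4,9,0.28,-1],[38,-30.8,9.5,0.28,-1],[41,-33.3,10,0.28,-1],[43,-35,10,0.28,-1],[44.5,-36,10,0.28,-1],[45,-36.5,10,0.28,-1],[45,-36.5,10,0.28,-1],[45,-36.5,10,0.28,-1],[45,-36.5,10,0.28,-1]]]' 20; python3 go.py main 80
```

```text
time_s: 1.87
tool_pos: [536.9, -99.0, 131.1]
orientation: [-0.001, 0.998, 0.07, -0.0]
wrist_force: [-0.2, -0.9, -0.2]
width: 0.0
shift cm [ 0.1  -0.19  5.11] tool z [-7.0e-04  1.1e-03 -1.0e+00]
turn -0.002704440604635039 pos [536.9 -99.  131.1] F [-0.18 -0.94 -0.2 ] w 0.005964781633736155 t 1.8667
```

```bash
python3 -m jog '[[[0.1,-0.2,2,0,-1],[0.1,-0.2,3.5,0,-1],[0.1,-0.2,5,0,-1],[0.1,-0.2,5,0,-1],[0.1,-0.2,5,0,-1],[0.1,-0.2,5,0,-1]]]'; python3 go.py main 66
python3 - <<'E'
from plant import env
import cv2,numpy as np
a=env.snapshot("scene")["image"][200:460,120:380,::-1]; a=cv2.resize(a,(520,520),interpolation=cv2.INTER_CUBIC)
cv2.imwrite("pics/s1.png",a)
s=env.snapshot("wrist"); cv2.imwrite("pics/w1.png",s["image"][:,:,::-1]); print(s["T_tool_cam"])
E
```

```text
time_s: 2.37
tool_pos: [537.9, -97.9, 82.0]
orientation: [-0.0, 0.998, 0.07, 0.0]
wrist_force: [0.8, -0.2, -0.4]
width: 0.0
shift cm [-0.02 -0.09  1.6 ] tool z [ 5.e-04  6.e-04 -1.e+00]
turn -0.003981178452759693 pos [537.9 -97.9  82. ] F [ 0.79 -0.24 -0.43] w 0.020860154123279066 t 2.3667
[[ 3.91312451e-04  9.54890725e-01  2.96957151e-01  7.58992333e+01]
 [ 9.99999920e-01 -3.49136746e-04 -1.95061739e-04 -4.50630938e-01]
 [-8.25839924e-05  2.96957203e-01 -9.54890786e-01 -1.42326718e+02]
 [ 0.00000000e+00  0.00000000e+00  0.00000000e+00  1.00000000e+00]]
```

View pics/s1.png

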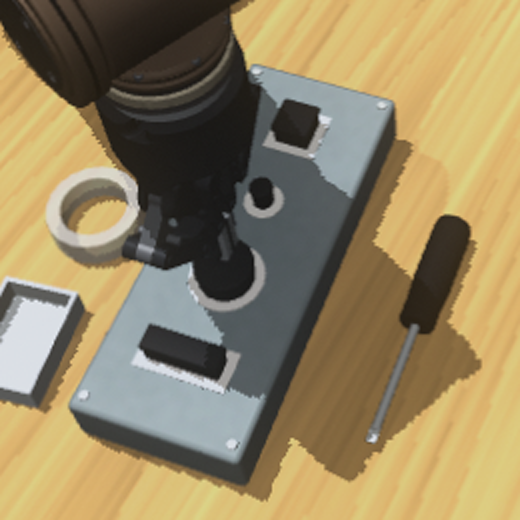

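View pics/w1.png

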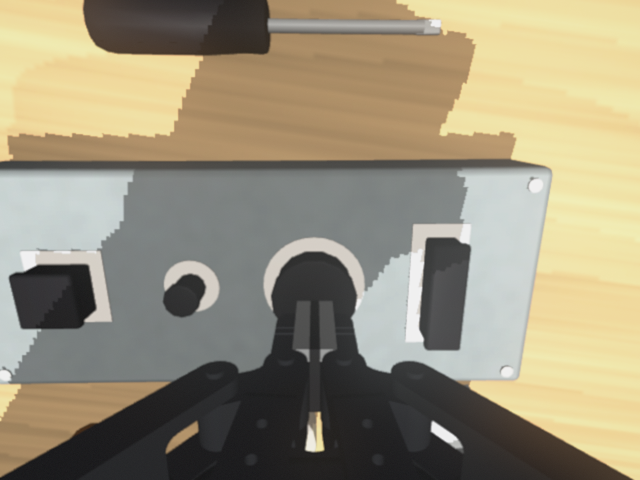

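The wrist view shows the shut fingertips ending at about (315,302), over the large round key, which spans rows 255–325. The scene view agrees. I'll start the slow press.

```bash
python3 -m jog '[[[0,-0.1,0.8,0,-1],[0,-0.1,1.4,0,-1],[0,-0.1,1.6,0,-1],[0,-0.1,1.7,0,-1],[0,-0.1,1.8,0,-1],[0,-0.1,1.9,0,-1],[0,-0.1,2,0,-1],[0,-0.1,2,0,-1]]]'; python3 go.py main 56;  python3 -m jog '[[[0,0,0.1,0,-1],[0,0,0.2,0,-1],[0,0,0.2,0,-1]]]';python3 go.py main 56
```

```text
time_s: 3.13
tool_pos: [538.3, -96.6, 62.5]
orientation: [-0.0, 0.998, 0.07, 0.001]
wrist_force: [0.4, 0.1, 0.7]
width: -0.3
shift cm [-0.07  0.03  0.65] tool z [ 1.6e-03  2.0e-04 -1.0e+00]
turn -0.0032345160803188833 pos [538.3 -96.6  62.5] F [0.43 0.13 0.66] w -0.2709093744986362 t 3.1333
time_s: 3.38
tool_pos: [538.5, -96.6, 60.6]
orientation: [0.0, 0.998, 0.07, 0.001]
wrist_force: [-0.5, -0.2, 1.6]
width: 0.1
shift cm [-0.09  0.02  0.46] tool z [ 2.e-03  1.e-04 -1.e+00]
turn -0.0032339953734563665 pos [538.5 -96.6  60.6] F [-0.48 -0.2   1.65] w 0.0633217662995995 t 3.3833
```

```bash
python3 -m jog '[[[0,0,0.1,0,-1],[0,0,0.2,0,-1],[0,0,0.3,0,-1],[0,0,0.3,0,-1]]]';python3 go.py main 56;python3 -m jog '[[[0,0,0.1,0,-1],[0,0,0.1,0,-1]]]';python3 go.py main 56
```

```text
time_s: 3.72
tool_pos: [538.5, -96.7, 57.4]
orientation: [0.0, 0.998, 0.07, 0.001]
wrist_force: [0.5, 0.2, 1.2]
width: -0.5
shift cm [-0.09  0.02  0.14] tool z [ 0.0022  0.     -1.    ]
turn -0.0033138958363316817 pos [538.5 -96.7  57.4] F [0.51 0.2  1.23] w -0.45192244528917785 t 3.7167
time_s: 3.88
tool_pos: [538.5, -96.6, 56.1]
orientation: [0.0, 0.998, 0.07, 0.001]
wrist_force: [0.2, 0.7, 0.1]
width: -0.5
shift cm [-0.09  0.02  0.01] tool z [ 2.3e-03  1.0e-04 -1.0e+00]
turn -0.003404366941179404 pos [538.5 -96.6  56.1] F [0.19 0.74 0.13] w -0.5255760789963679 t 3.8833
```

```bash
python3 - <<'E'
from plant import env
import cv2,numpy as np
a=env.snapshot("scene")["image"][270:390,170:300,::-1]; a=cv2.resize(a,None,fx=4,fy=4,interpolation=cv2.INTER_CUBIC)
cv2.imwrite("pics/s2.png",a)
a=env.snapshot("wrist")["image"][200:360,130:500,::-1]; a=cv2.resize(a,None,fx=2,fy=2,interpolation=cv2.INTER_CUBIC)
cv2.imwrite("pics/w2.png",a)
E
python3 go.py main 56
```

```text
shift cm [-0.09  0.02  0.02] tool z [ 2.4e-03  1.0e-04 -1.0e+00]
turn -0.003415608834472117 pos [538.5 -96.6  56.2] F [0.56 0.21 0.81] w 0.17232284908374249 t 3.9833
```

View pics/s2.png

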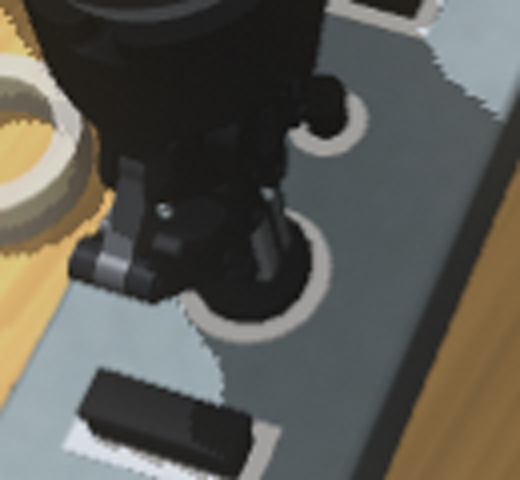

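View pics/w2.png

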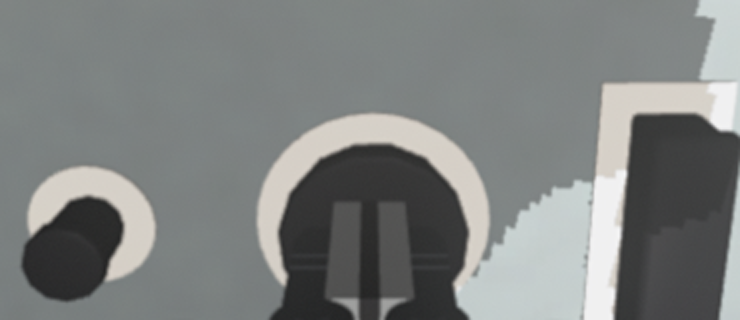

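```bash
for i in 1; do python3 -m jog '[[[0,0,0.05,0,-1],[0,0,0.1,0,-1],[0,0,0.1,0,-1]]]'|grep -E "pos|force"; done; python3 go.py main 56
```

```text
tool_pos: [538.6, -96.7, 55.5]
wrist_force: [-1.7, 0.6, 4.4]
shift cm [-0.1   0.02 -0.05] tool z [ 2.2e-03  1.0e-04 -1.0e+00]
turn -0.0033590481981509157 pos [538.6 -96.7  55.5] F [-1.74  0.63  4.37] w -0.1778307603760827 t 4.2333
```

```bash
python3 -m jog '[[[0,0,0.05,0,-1],[0,0,0.1,0,-1],[0,0,0.1,0,-1]]]'|grep -E "pos|force"; python3 go.py main 56
```

```text
tool_pos: [538.6, -96.7, 54.8]
wrist_force: [-3.0, 1.7, 5.4]
shift cm [-0.1   0.02 -0.12] tool z [ 1.9e-03  1.0e-04 -1.0e+00]
turn -0.003284056155378856 pos [538.6 -96.7  54.8] F [-3.02  1.65  5.43] w 0.08260958920535565 t 4.4833
```

The force rose to 5.4 N at z 54.8, so the key is at its stop with the cap yielding about 1 mm. I'll lift off and look.

```bash
python3 -m jog '[[[0,0,-0.5,0,-1],[0,0,-1.5,0,-1],[0,0,-3,0,-1],[0,0,-4,0,-1],[0,0,-4,0,-1],[0,0,-4,0,-1]]]'; python3 go.py supply 68
python3 - <<'E'
from plant import env
import cv2,numpy as np
cv2.imwrite("pics/w3.png",env.snapshot("wrist")["image"][:,:,::-1])
E
```

```text
time_s: 4.98
tool_pos: [539.1, -96.9, 95.7]
orientation: [0.0, 0.998, 0.07, 0.002]
wrist_force: [-0.2, -0.2, -1.0]
width: 0.3
shift cm [-0.14  5.79  2.78] tool z [ 4.1e-03 -7.0e-04 -1.0e+00]
turn -0.003299055589140565 pos [539.1 -96.9  95.7] F [-0.19 -0.24 -1.03] w 0.27355095770753407 t 4.9833
```

View pics/w3.png

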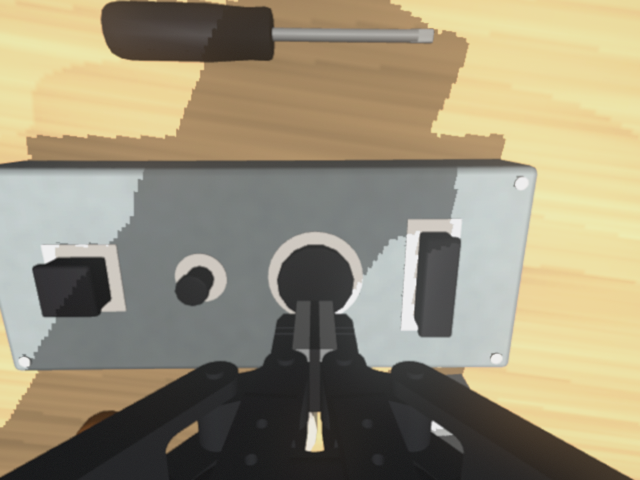

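The large key at (315,275) now stands low, with its collar showing more evenly around it, and the box hasn't moved. Next is the bar key.

```bash
python3 -m jog '[[[-0.1,2,0,0,-1],[-0.1,4,0,0,-1],[-0.1,5.5,0,0,-1],[-0.1,5.8,0,0,-1],[-0.1,5.8,0.5,0,-1],[-0.1,5.8,1.2,0,-1],[-0.1,5.8,2,0,-1],[-0.1,5.8,2.6,0,-1],[-0.1,5.8,2.6,0,-1],[-0.1,5.8,2.6,0,-1]]]'; python3 go.py supply 57
```

```text
time_s: 5.87
tool_pos: [545.0, -153.4, 67.8]
orientation: [-0.0, 0.998, 0.07, 0.0]
wrist_force: [-0.3, -0.5, -0.1]
width: 0.2
shift cm [0.08 0.11 1.08] tool z [ 5.e-04  9.e-04 -1.e+00]
turn -0.002617475911660172 pos [ 545.  -153.4   67.8] F [-0.26 -0.47 -0.14] w 0.23584850746535674 t 5.8667
```

```bash
python3 -m jog '[[[0.1,0.1,0.1,0,-1],[0.1,0.1,0.2,0,-1],[0.1,0.1,0.3,0,-1],[0.1,0.1,0.4,0,-1],[0.1,0.1,0.5,0,-1],[0.1,0.1,0.6,0,-1],[0.1,0.1,0.7,0,-1],[0.1,0.1,0.8,0,-1],[0.1,0.1,0.9,0,-1],[0.1,0.1,1,0,-1],[0.1,0.1,1.1,0,-1],[0.1,0.1,1.1,0,-1]]]'; python3 go.py supply 55
```

```text
time_s: 6.87
tool_pos: [546.4, -154.3, 56.7]
orientation: [-0.0, 0.998, 0.07, 0.001]
wrist_force: [1.1, -0.4, 1.5]
width: 0.2
shift cm [-0.04  0.    0.17] tool z [ 1.1e-03  7.0e-04 -1.0e+00]
turn -0.002715312586954788 pos [ 546.4 -154.3   56.7] F [ 1.11 -0.37  1.49] w 0.21738197369883286 t 6.8667
```

```bash
python3 -m jog '[[[0,0,0.05,0,-1],[0,0,0.1,0,-1],[0,0,0.15,0,-1],[0,0,0.15,0,-1]]]'; python3 go.py supply 55
```

```text
time_s: 7.2
tool_pos: [546.4, -154.4, 55.4]
orientation: [-0.0, 0.998, 0.07, 0.001]
wrist_force: [-1.1, 1.0, 4.4]
width: -0.2
shift cm [-0.05 -0.    0.04] tool z [ 1.e-03  8.e-04 -1.e+00]
turn -0.0026213203959750686 pos [ 546.4 -154.4   55.4] F [-1.14  0.99  4.37] w -0.18795580545927978 t 7.2
```

```bash
python3 -m jog '[[[0,0,0.05,0,-1],[0,0,0.08,0,-1],[0,0,0.08,0,-1]]]'; python3 -m jog '[[[0,0,-0.5,0,-1],[0,0,-1.5,0,-1],[0,0,-3,0,-1],[0,0,-4,0,-1],[0,0,-4,0,-1],[0,0,-4,0,-1]]]'; python3 go.py printer 68
python3 - <<'E'
from plant import env
import cv2,numpy as np
cv2.imwrite("pics/w4.png",env.snapshot("wrist")["image"][:,:,::-1])
E
```

```text
time_s: 7.45
tool_pos: [546.4, -154.4, 54.9]
orientation: [-0.0, 0.998, 0.07, 0.0]
wrist_force: [-2.9, 0.7, 5.6]
width: 0.2
time_s: 7.95
tool_pos: [546.8, -154.6, 95.7]
orientation: [0.0, 0.998, 0.07, 0.001]
wrist_force: [-0.2, -0.1, 0.0]
width: 0.3
shift cm [ -0.14 -17.43   2.77] tool z [ 0.0025 -0.     -1.    ]
turn -0.0026096787266300936 pos [ 546.8 -154.6   95.7] F [-0.19 -0.09  0.04] w 0.2956597760116581 t 7.95
```

View pics/w4.png

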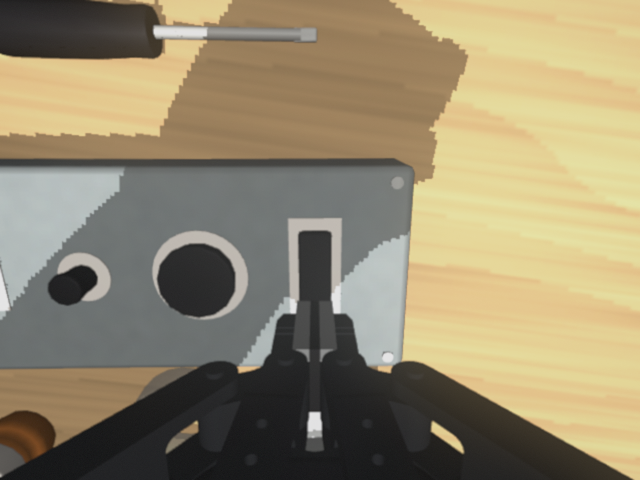

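The bar at (315,265) is down and sits centred in its collar. The large key at (197,280) stays down. Now the square key.

```bash
python3 -m jog '[[[0,-1.5,0,0,-1],[0,-4,0,0,-1],[0,-7,0,0,-1],[0,-10,0,0,-1],[0,-13,0,0,-1],[-0.1,-15.5,0,0,-1],[-0.1,-17,0,0,-1],[-0.1,-17.4,0,0,-1],[-0.1,-17.4,0,0,-1],[-0.1,-17.4,0.6,0,-1],[-0.1,-17.4,1.3,0,-1],[-0.1,-17.4,2,0,-1],[-0.1,-17.4,2.6,0,-1],[-0.1,-17.4,2.6,0,-1],[-0.1,-17.4,2.6,0,-1]]]'; python3 go.py printer 57
```

```text
time_s: 9.25
tool_pos: [520.3, 17.4, 68.0]
orientation: [-0.001, 0.998, 0.07, -0.0]
wrist_force: [1.2, -0.2, -0.2]
width: 0.0
shift cm [ 0.08 -0.03  1.1 ] tool z [-0.001  0.001 -1.   ]
turn -0.0035111235191624957 pos [520.3  17.4  68. ] F [ 1.19 -0.16 -0.21] w 0.024510186309674734 t 9.25
```

```bash
python3 -m jog '[[[0.1,0,0.1,0,-1],[0.1,0,0.2,0,-1],[0.1,0,0.3,0,-1],[0.1,0,0.4,0,-1],[0.1,0,0.5,0,-1],[0.1,0,0.6,0,-1],[0.1,0,0.7,0,-1],[0.1,0,0.8,0,-1],[0.1,0,0.9,0,-1],[0.1,0,1,0,-1],[0.1,0,1.1,0,-1],[0.1,0,1.1,0,-1]]]'; python3 go.py printer 55;  python3 -m jog '[[[0,0,0.05,0,-1],[0,0,0.1,0,-1],[0,0,0.15,0,-1],[0,0,0.15,0,-1]]]'
```

```text
time_s: 10.25
tool_pos: [521.5, 17.5, 56.9]
orientation: [-0.0, 0.998, 0.07, -0.0]
wrist_force: [0.4, -0.3, 0.9]
width: -0.0
shift cm [-0.04 -0.04  0.19] tool z [-4.e-04  1.e-03 -1.e+00]
turn -0.0036086987715222563 pos [521.5  17.5  56.9] F [ 0.38 -0.29  0.87] w -0.00770546917926983 t 10.25
time_s: 10.58
tool_pos: [521.6, 17.5, 55.6]
orientation: [-0.0, 0.998, 0.07, -0.0]
wrist_force: [-0.9, 0.2, 3.9]
width: 0.0
```

```bash
python3 -m jog '[[[0,0,0.05,0,-1],[0,0,0.1,0,-1],[0,0,0.1,0,-1]]]'; python3 -m jog '[[[0,0,-0.5,0,-1],[0,0,-1.5,0,-1],[0,0,-3,0,-1],[0,0,-5,0,-1],[0,0,-7,0,-1],[0,0,-9,0,-1],[0,0,-9,0,-1]]]'
python3 - <<'E'
from plant import env
import cv2,numpy as np
cv2.imwrite("pics/w5.png",env.snapshot("wrist")["image"][:,:,::-1])
E
```

```text
time_s: 10.83
tool_pos: [521.6, 17.5, 54.9]
orientation: [-0.0, 0.998, 0.07, -0.0]
wrist_force: [-1.6, -0.5, 5.9]
width: -0.2
time_s: 11.42
tool_pos: [524.3, 17.1, 149.7]
orientation: [0.0, 0.998, 0.07, 0.004]
wrist_force: [1.1, -0.4, 0.9]
width: -0.0
```

View pics/w5.png

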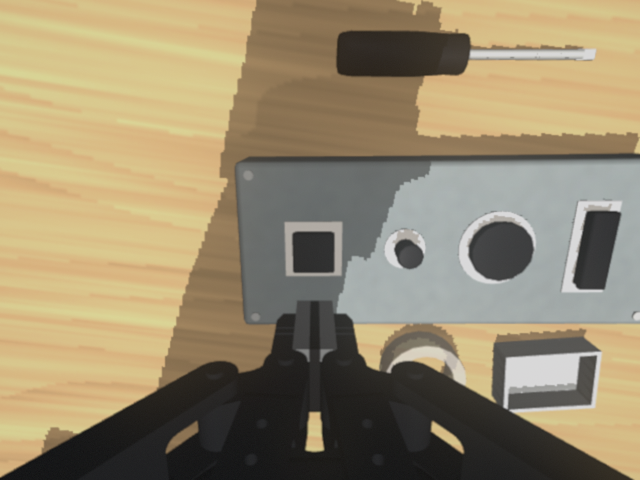

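The square key at (314,250) is now down. I'll move the arm clear and check the key heights with both fixed cameras.

```bash
python3 -m jog '[[[0,0,-1.5,0,-1],[0,-2,-4,0,-1],[0,-5,-7,0,-1],[0,-8,-9,0,-1],[0,-11,-10,0,-1],[0,-14,-10,0,-1],[0,-17,-10,0,-1],[0,-20,-10,0,-1],[0,-23,-10,0,-1],[0,-26,-10,0,-1],[0,-28,-10,0,-1],[0,-28,-10,0,-1],[0,-28,-10,0,-1]]]'
python3 - <<'E'
from plant import env
import cv2
for n in("scene","top"):
    cv2.imwrite(f"pics/{n}9.png",env.snapshot(n)["image"][:,:,::-1])
a=cv2.imread("pics/top9.png")[235:345,285:505]; a=cv2.resize(a,None,fx=3.6,fy=3.6,interpolation=cv2.INTER_CUBIC)
cv2.imwrite("pics/top9c.png",a)
a=cv2.imread("pics/scene9.png")[230:440,150:330]; b=cv2.imread("pics/scene0.png")[230:440,150:330]
cv2.imwrite("pics/scene9c.png",cv2.hconcat([cv2.resize(i,None,fx=2.2,fy=2.2,interpolation=cv2.INTER_CUBIC) for i in(b,a)]))
E
```

```text
time_s: 12.55
tool_pos: [482.7, 294.9, 245.5]
orientation: [0.001, 0.997, 0.071, 0.001]
wrist_force: [-0.6, -1.1, -1.4]
width: 0.2
```

View pics/top9c.png

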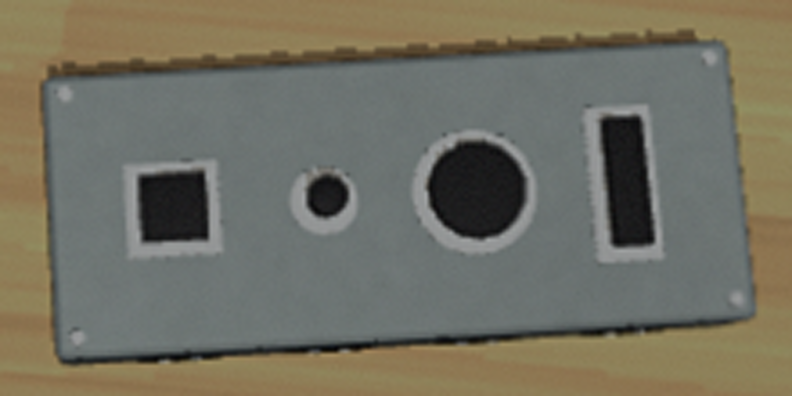

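View pics/scene9c.png

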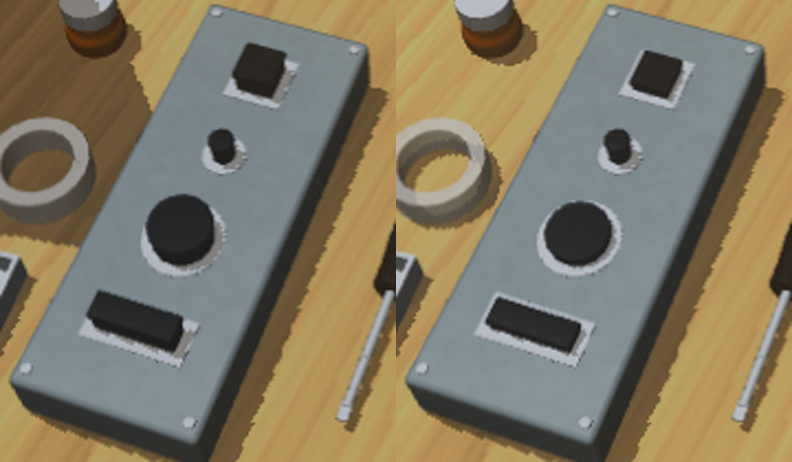

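View pics/top9.png

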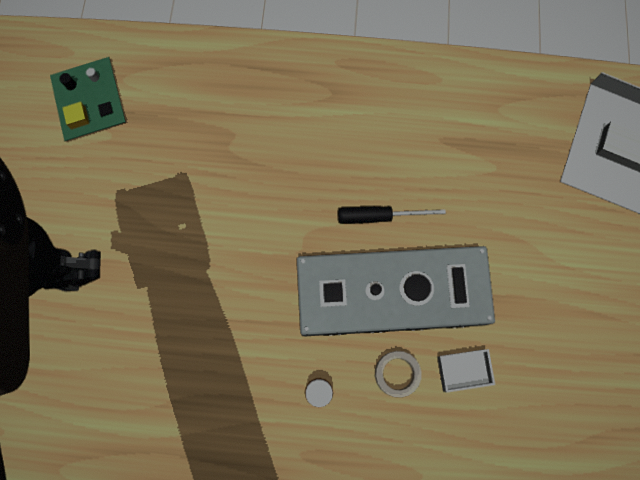

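Compared with the first pictures, the square, large round and bar keys have all dropped by the same amount. The small round key is unchanged, and the box and bystanders are at the same pixels. Handing in.

```bash
python3 -c "
from plant import env
print(env.close_job())"
```

```text
the job is handed in; nothing more can be done
None
```

The bench is switched on: I pressed the large round key, then the long bar key, then the square key, with the shut fingertips. The job took about 12.7 s and was handed in with the arm well clear of the box.

- **Presses:** Each press ended against the stop, with the fingertip at 54.8–54.9 mm and an upward force of 5.4–5.9 N. That means the rubber cap gave by about 1 mm. On the large round and bar keys the sideways force at the end was about 3 N.
- **Last pictures:** The three keys sit low by the same amount and stayed down. The small round key is still up. The box, tape, jar, tray and screwdriver are where they were at the start.
- **Checks that disagreed:** The two fixed cameras placed the box about 2.5 mm apart in x, which is about what the calibration allows. The vertical force stayed below 2 N in the mid-travel readings, short of the stated 2.5 N, so I relied on the rise at the stop and on the pictures. I compared the final key heights by eye and did not measure them.

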